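# Spin the flywheel and stop it on its timing mark

### The arm

A 7-joint arm with a two-finger parallel gripper is mounted at the origin on a cart in front of the work surface, level with it; the furniture and walls round the work are solid. World frame = base frame: x ahead of the robot, y to its left, z up, the work surface at z = 0. Lengths are in m, angles in degrees, forces in N, time in s.
With the tool pointing down it reaches from about 0.425 to 0.875 m from the base axis. Payload 4.7 kg.
Tool frame: the origin (TCP) lies at the very end of the fingers, on their centre line; the grasp point (between the pads) lies 19 mm behind it; x points along the fingers, z is the direction in which the jaws open and shut, and the axes are right-handed (so a half turn about x gives the same grasp; the last joint's range is limited). The gripper opens to 87 mm and grips with 3 to 60 N. Pads are 19 mm wide; open, the fingers measure 117 mm over their backs; the gripper's body (75 mm by 190 mm) begins 51 mm behind the grasp point.
Start: joints at [64.005, 18.392, -4.016, 83.108, 1.295, 78.541, -3.26], TCP at [0.293, -0.58, 0.223] pointing down, gripper open.
Joint ranges: [-163.93, 163.93], [-17.29, 119.83], [-79.2, 71.16], [3.27, 140.29], [-89.18, 269.18], [5.43, 117.66], [-154.24, 154.24]. Speed limits (degrees/s): [147.25, 147.25, 180, 180, 180, 180, 180].

### API

Orientations are given as [roll, pitch, yaw] about the fixed x, y, z axes, in that order (R = Rz(yaw) Ry(pitch) Rx(roll)).
In Python, from cell import env gives the robot as it stands. The module is installed in compiled form; this text tells all that it offers.
- The arm moves only by the tool drive_tool, never from a script. Its argument "increments" is a list of rows, each a list of 2 entries, a list of its own where there are three numbers: the shift along the tool's x, y, z scaled (see below), then the turn, a rotation vector about the tool's x, y, z scaled (see below). In form: [[[dx, dy, dz], [wx, wy, wz]], ...]. A call has 1 to 10 rows; each row shifts and turns the commanded pose from where the row before left it, along the tool's axes as they then stand; what a row does not reach is not made up. The controller multiplies each number of a shift by 0.04 m and each number of a turn by 120 degrees. A row lasts 1/10 s, in which the tool goes at most 50 mm and 8.59 degrees, less where a joint would pass 70% of its speed; a pose out of reach is approached as far as the arm can. A call with a number of a shift or a turn outside -1 to 1 is refused whole. A call with a gripper value outside its range is refused whole. "hand" is the gripper's target within -1 to 1 (fully open at 1, half-way at 0, shut at -1), set as the call begins (left out, the last holds). The fingers move at their own pace and stop on an object; "squeeze" is the grip in N (left out, the last holds). Time passes only in rows, so rows that do not move let the fingers close. It gives the time, the measured TCP pose, the force and the opening at its end, in the units of the state.
- env.get_obs(): the state, without advancing time (a new reading comes with each control period).
- env.read_camera(name): name is "scene" or "side" or "wrist"; returns a dict with "frame" (480x640x3 uint8, red, green, blue), "fx", "fy", "cx", "cy" (pixels), "R" (3x3) and "t" (3): a world point X has camera coordinates R X + t. Camera axes: x right, y down, z forward; pixel columns grow to the right and rows downward; lengths in m; the calibration is good to about 2 mm. A picture is of the moment at which its call begins. There is no depth.
- env.sign_off(): hands the job in, once; it reports no verdict.
The state is a dict: "time_s": time; "qpos": joint angles; "joint_velocities": joint speeds; "effort": joint torques, N m; "tool_pos": TCP position; "tool_rot": TCP orientation; "force": force on the tool from outside, world axes, zero at the start; "wrist_torque": the same for the moment, N m; "grip_width": finger opening in m.
Only numpy, scipy, OpenCV 4.12 (cv2) and the standard library are available. Lean on these libraries where they do the work, as an engineer would, in place of code of your own. Each camera call takes 0.05 s, during which the arm holds its last target.

### The job

Check that the flywheel on the stand runs freely: flick it round with the fingertips, by one of its studs if you like, so that it spins by itself, untouched, at a quarter turn a second or more for two seconds. Then, while it is still turning, brake it gently with a fingertip so that its white timing mark stops at the yellow pointer, to within about a centimetre, and finish with the fingertip still pressed on the wheel, holding it still there. Lift nothing, and leave the things lying around where they are.

Things in the scene. Friction and masses are not known exactly. Their poses are not given: they have to be found in the camera images.
- flywheel (a joint): Angle of the flywheel in its bearing, rad, counted on over whole turns without limit; grows anticlockwise seen from above. 0 and every multiple of 2 pi put the white timing mark exactly at the yellow pointer. Either direction of spin will do. The bearing is nearly free: a spinning wheel loses roughly 0.25 to 0.6 rad/s each second.
- wheel_centre (a point): Point on the upright axis of the flywheel at the height of its flat top face, 140 mm above the bench. The wheel is a dark steel disc 176 mm in diameter, 25 mm thick, level on a fixed stand; its spindle is sprung and sinks up to 8 mm when pressed (it starts to give at 2 to 9 N). Its hub, 40 mm in diameter with its nut, rises 18 mm. Outside the studs the rim is flat and bare from 51 to 88 mm radius: brake there.
- timing_mark (a point): Point on the white timing mark, on the wheel's top face, 80 mm from the axis. The mark is a white radial bar 12 mm wide from 52 to 88 mm radius, and runs down the edge of the rim. It turns with the wheel.
- pointer_spot (a point): Fixed point over the rim, 80 mm from the axis, at top face height, right in front of the yellow pointer's tip: where the mark has to stop. The pointer is a yellow wedge on an upright grey bracket outside the rim; its tip is 91 mm and the bracket's back 112 mm from the axis; all of it lies below the wheel's top face.
- nut_a: Loose hex nut, 30x34x16 mm, on the bench beside the stand; origin at its underside. Not to be moved.
- bolt_a: Loose bolt, 75 mm long, lying on the bench beside the stand. Not to be moved.
- pliers: Pliers with red handles, 192 mm long, lying to the left of the stand. Not to be moved. Beyond them, to the left of and behind the stand, is the fixed black buffing machine, over 250 mm high, from about x = 0.50 m on and y = 0.41 m on: keep the gripper's body out of there.
- mug: Green and white mug, 101 mm high, at the right. Not to be moved. Between the mug and the stand is the fixed blue vice, 171 mm high, from about y = -0.05 to 0.14 m.
- sprocket: Chain sprocket, 69 mm across, lying at the right. Not to be moved. Off the bench's right end, from about x = 0.48 m on and y = -0.40 m outwards, stands a tall pedestal machine on the floor: keep the arm out of it when starting from the right.
- con_rod: Connecting rod, 156 mm long, lying at the right rear. Not to be moved.
- stud (a point): Middle of one of the wheel's three alike brass-coloured studs, 15 mm above the wheel's top face. Studs are 14 mm in diameter and rise 30 mm above the top face on a circle of 44 mm radius, at 60 (this one), 180 and 300 degrees anticlockwise from the timing mark, and turn with the wheel.

How it is judged (in metres and radians):
On the way, in this order (a step that is already met when the one before it is completed fails the run):
1. the flywheel spins by itself, untouched, at a quarter turn a second (1.5 rad/s) or more for two seconds (contact force between each of the arm, the fingers and flywheel below 0.1 N and (velocity of joint flywheel above 1.5 rad/s or velocity of joint flywheel below -1.5 rad/s)), for 1.9 s.
2. a fingertip touches the wheel while it is still turning (contact force between the fingers and flywheel above 0.2 N and (velocity of joint flywheel above 0.15 rad/s or velocity of joint flywheel below -0.15 rad/s)).
At the end, for the whole second after the job is handed in: The timing mark stands within 12 mm of the spot in front of the pointer, the wheel is still (under 0.05 rad/s), and a finger presses on it with more than 0.5 N (horizontal distance between timing_mark and pointer_spot below 0.012 m and velocity of joint flywheel between -0.05 and 0.05 rad/s and contact force between the fingers and flywheel above 0.5 N); the arm keeps its last pose, push and grip.
It fails at once if the flywheel is struck or pressed hard (over 50 N) (contact force between the fingers and flywheel above 50 N).
It fails at once if a thing lying around is shifted by more than 20 mm or lifted (distance of any of nut_a, bolt_a, pliers, mug, sprocket, con_rod from where it was at the start of the episode above 0.02 m).
It also fails if it takes over 58 s, if anything falls off the work surface, if the arm or the gripper's body presses on something with over 40 N, if the wrist force passes 120 N, or if a joint passes its speed limit or range.

## Working session

There is one attempt and no reset: what is moved stays moved. The work goes in short steps, Python scripts to look and compute and a tool call to move; the robot and the scene stay as the last step left them, time stands still between calls to the robot, and variables do not carry over. Pictures are saved under pics/ and viewed, and the job is handed in when it is done.

Besides the shell and the picture viewer there is one more tool, called after "Call:" as a command line: name --argument value ..., lists and objects as JSON in quotes. drive_tool: Moves the arm, as the interface text tells. Shifts and turns lie within -1 to 1; 1 stands for 0.04 m of shift or 120 degrees of turn. Its arguments: {"type":"object","properties":{"increments":{"type":"array"},"hand":{"type":"number"},"squeeze":{"type":"number"}},"required":["increments"]}

```bash
mkdir -p pics
python3 - <<'E'
from cell import env
import cv2,json
o=env.get_obs()
for k,v in o.items(): print(k,v)
for n in ["scene","side","wrist"]:
    c=env.read_camera(n); cv2.imwrite(f"pics/{n}0.png",c["frame"][:,:,::-1])
    print(n,c["fx"],c["fy"],c["cx"],c["cy"],c["R"],c["t"])
E
```

```text
time_s 0.0
qpos [64.00538019 18.43837762 -4.01546271 83.17577692  1.29591593 78.5415586
 -3.25972881]
joint_velocities [ 0.00088533 -0.0851642  -0.04480849  0.03857647  0.02426359  0.00217241
  0.032586  ]
effort [ 1.97641348e-04 -4.91286671e+01 -4.03918996e-01 -3.12523556e+01
 -6.40179170e-02  4.38633654e-02  1.53551978e-04]
tool_pos [ 0.29278845 -0.57968902  0.22146159]
tool_rot [-176.48638869   89.88937576  120.31838884]
force [-0.08000951  0.20227949 -0.51107548]
wrist_torque [-0.06790315  0.03603643  0.02540336]
grip_width 0.08687210684741352
scene 534.8088340816498 534.8088340816498 315.2374604286904 240.10818329590475 [[ 0.87584343 -0.48218875  0.0198064 ]
 [-0.32534602 -0.62027288 -0.7137307 ]
 [ 0.35643829  0.61867242 -0.70014012]] [-0.37330158  0.41393937  0.89686792]
side 495.0170589002598 495.0170589002598 317.05607668625936 241.74681693816288 [[-0.73862271 -0.67350058 -0.02886962]
 [-0.24805921  0.31136647 -0.91734266]
 [ 0.62681985 -0.67040875 -0.39705037]] [0.55391452 0.17044589 0.86215827]
wrist 360.81602391347565 360.81602391347565 316.6524471055023 243.10738096236315 [[ 0.45079891 -0.89262405 -0.00162489]
 [-0.86525412 -0.43742225  0.244943  ]
 [-0.21935278 -0.1090141  -0.96953612]] [-0.64863361 -0.03016014  0.38855035]
```

View pics/scene0.png

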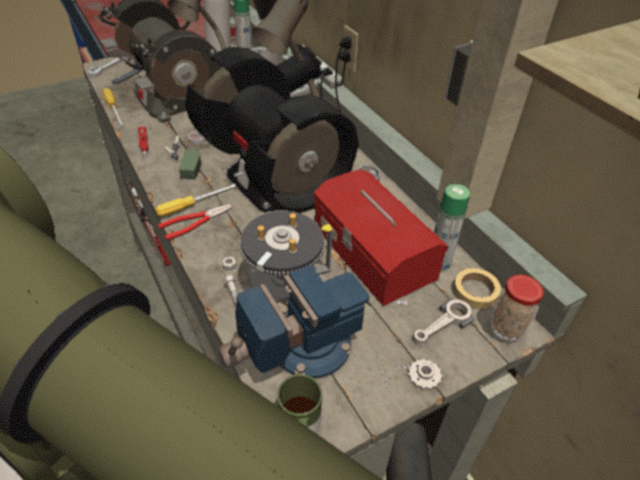

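View pics/side0.png

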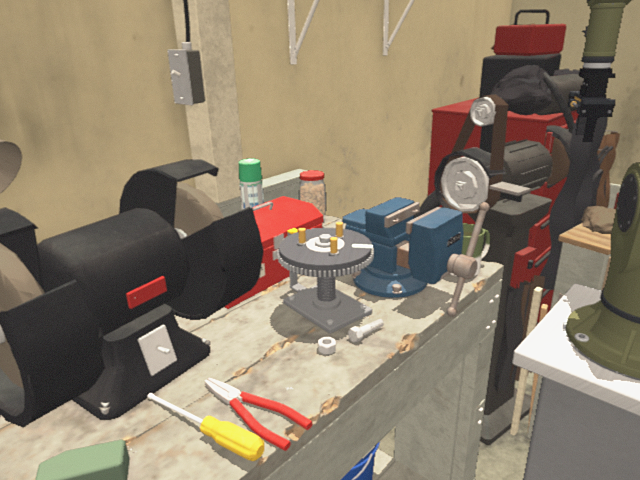

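Run:
```python
import cv2
a=cv2.imread("pics/scene0.png")[195:295,225:355]; cv2.imwrite("pics/sc_c.png",cv2.resize(a,None,fx=6,fy=6,interpolation=cv2.INTER_CUBIC)[:600,:780])
a=cv2.imread("pics/side0.png")[210:310,262:392]; cv2.imwrite("pics/si_c.png",cv2.resize(a,None,fx=6,fy=6,interpolation=cv2.INTER_CUBIC))
```

```text
(no output)
```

View pics/sc_c.png

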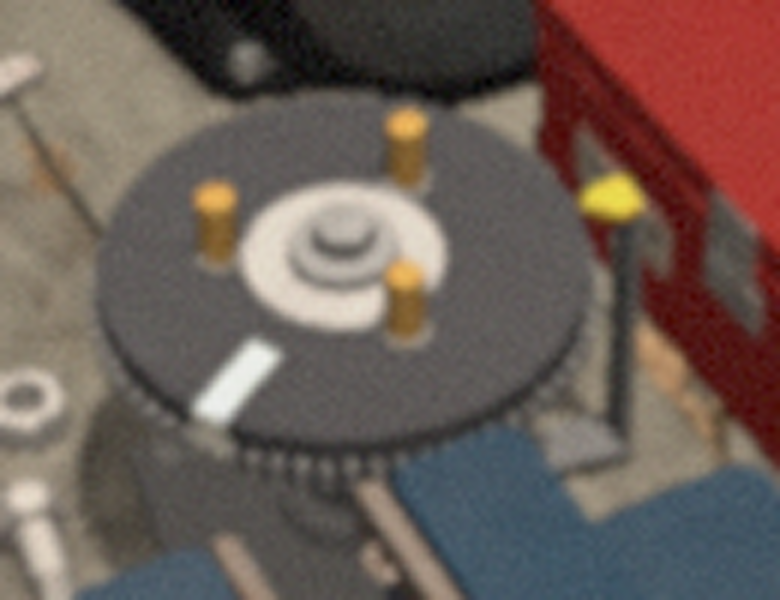

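View pics/si_c.png

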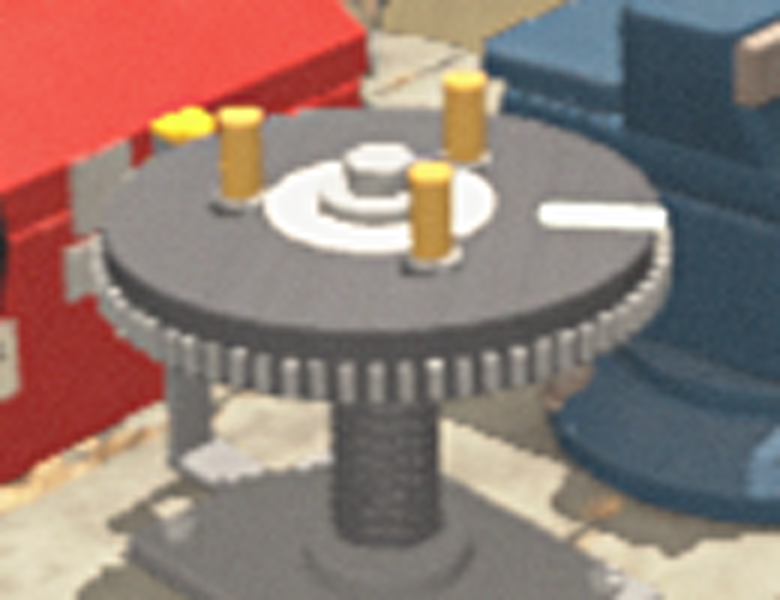

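```bash
cat > geo.py <<'E'
import numpy as np
def proj(c,X):
    p=np.atleast_2d(X)@c["R"].T+c["t"]; return np.c_[c["fx"]*p[:,0]/p[:,2]+c["cx"],c["fy"]*p[:,1]/p[:,2]+c["cy"]]
def onplane(c,uv,z):
    uv=np.atleast_2d(uv); d=np.c_[(uv[:,0]-c["cx"])/c["fx"],(uv[:,1]-c["cy"])/c["fy"],np.ones(len(uv))]@c["R"]
    o=-c["R"].T@c["t"]; return o+d*((z-o[2])/d[:,2])[:,None]
E
python3 - <<'E'
from cell import env
from geo import *
S=env.read_camera("scene");D=env.read_camera("side")
f=lambda p,o:(np.array(p)+.5)/6-.5+np.array(o)
s=onplane(S,f([(407,118),(216,192),(405,270)],(225,195)),.17)
d=onplane(D,f([(242,115),(466,79),(432,172)],(262,210)),.17)
ms=onplane(S,f([(265,347),(208,411)],(225,195)),.14); md=onplane(D,f([(540,215),(665,217)],(262,210)),.14)
ps=onplane(S,f([(582,198)],(225,195)),.135);pd=onplane(D,f([(213,122)],(262,210)),.135)
for n,a in dict(s=s,d=d,ms=ms,md=md,ps=ps,pd=pd).items(): print(n,a.round(4).tolist())
for a,m,p in((s,ms,ps),(d,md,pd)):
    c=a[:,:2].mean(0); print(c,[(np.hypot(*(q[:2]-c)),np.degrees(np.arctan2(*(q[:2]-c)[::-1]))) for q in list(a)+list(m)+list(p)])
E
```

```text
s [[0.5241, 0.2858, 0.17], [0.4479, 0.2821, 0.17], [0.4883, 0.2173, 0.17]]
d [[0.5186, 0.2885, 0.17], [0.4835, 0.2217, 0.17], [0.4426, 0.2861, 0.17]]
ms [[0.4423, 0.2334, 0.14], [0.4125, 0.2151, 0.14]]
md [[0.4404, 0.2379, 0.14], [0.4093, 0.215, 0.14]]
ps [[0.5781, 0.2528, 0.135]]
pd [[0.5837, 0.2374, 0.135]]
[0.48679057 0.26174986] [(np.float64(0.04440270417826302), np.float64(32.806159290347)), (np.float64(0.043867013165828174), np.float64(152.32922523400453)), (np.float64(0.044455046411722564), np.float64(-88.0288013388913)), (np.float64(0.05274994411531553), np.float64(-147.50824807767805)), (np.float64(0.08767261401842276), np.float64(-147.88783499073895)), (np.float64(0.09175319549792761), np.float64(-5.622139183855264))]
[0.48158381 0.26541882] [(np.float64(0.043607069462687026), np.float64(31.928743729472636)), (np.float64(0.04378180139949098), np.float64(-87.44445572057447)), (np.float64(0.04410800252273564), np.float64(152.0462014275494)), (np.float64(0.04956150688495988), np.float64(-146.23779147585694)), (np.float64(0.08815461408218137), np.float64(-145.1039768849399)), (np.float64(0.1058523809577087), np.float64(-15.357694177061587))]
```

```bash
cat >> geo.py <<'E'
from scipy.spatial.transform import Rotation as Ro
def plan(pos,rot,wps):
    """wps: list of (target xyz, azimuth of tool z, nrows)"""
    R=Ro.from_euler('xyz',rot,degrees=True); p=np.array(pos); out=[]
    for tp,az,n in wps:
        a=np.radians(az); Z=np.array([np.cos(a),np.sin(a),0]);X=np.array([0,0,-1.]);Y=np.cross(Z,X)
        Rt=Ro.from_matrix(np.c_[X,Y,Z]); w=(R.inv()*Rt).as_rotvec()/n; dp=(np.array(tp)-p)/n
        for i in range(n):
            s=R.inv().apply(dp)/.04; out.append([np.round(s,2).tolist(),np.round(np.degrees(w)/120,3).tolist()])
            p=p+R.apply(np.array(out[-1][0])*.04); R=R*Ro.from_rotvec(np.radians(np.array(out[-1][1])*120))
    return out
E
python3 - <<'E'
from cell import env
from geo import *
o=env.get_obs()
r=plan(o["tool_pos"],o["tool_rot"],[((.355,-.4,.27),-45,6),((.42,-.2,.28),-25,6),((.46,.05,.28),-8,8),((.42,.27,.28),0,7)])
for i in range(0,len(r),9): print(str(r[i:i+9]).replace(' ',''))
E
```

```text
[[[-0.2,0.57,-0.55],[-0.025,-0.0,-0.0]],[[-0.2,0.6,-0.52],[-0.025,-0.0,-0.0]],[[-0.2,0.62,-0.49],[-0.025,-0.0,-0.0]],[[-0.2,0.65,-0.46],[-0.025,-0.0,-0.0]],[[-0.2,0.67,-0.42],[-0.025,-0.0,-0.0]],[[-0.2,0.69,-0.39],[-0.025,-0.0,-0.0]],[[-0.04,0.78,-0.4],[-0.028,-0.0,-0.0]],[[-0.04,0.8,-0.35],[-0.028,-0.0,-0.0]],[[-0.04,0.82,-0.31],[-0.028,-0.0,-0.0]]]
[[[-0.04,0.84,-0.26],[-0.028,-0.0,-0.0]],[[-0.04,0.85,-0.21],[-0.028,-0.0,-0.0]],[[-0.04,0.86,-0.16],[-0.028,-0.0,-0.0]],[[0.0,0.76,-0.22],[-0.018,-0.0,-0.0]],[[0.0,0.77,-0.19],[-0.018,-0.0,-0.0]],[[0.0,0.78,-0.16],[-0.018,-0.0,-0.0]],[[0.0,0.78,-0.13],[-0.018,-0.0,-0.0]],[[0.0,0.79,-0.1],[-0.018,-0.0,-0.0]],[[0.0,0.79,-0.07],[-0.018,-0.0,-0.0]]]
[[[0.0,0.79,-0.04],[-0.018,-0.0,-0.0]],[[0.0,0.79,-0.01],[-0.018,-0.0,-0.0]],[[0.0,0.76,-0.25],[-0.009,-0.0,-0.0]],[[0.0,0.76,-0.23],[-0.009,-0.0,-0.0]],[[0.0,0.77,-0.22],[-0.009,-0.0,-0.0]],[[0.0,0.77,-0.2],[-0.009,-0.0,-0.0]],[[0.0,0.77,-0.19],[-0.009,-0.0,-0.0]],[[0.0,0.78,-0.17],[-0.009,-0.0,-0.0]],[[0.0,0.78,-0.16],[-0.009,-0.0,-0.0]]]
```

Call:
drive_tool --increments '[[[-0.2,0.57,-0.55],[-0.025,0,0]],[[-0.2,0.6,-0.52],[-0.025,0,0]],[[-0.2,0.62,-0.49],[-0.025,0,0]],[[-0.2,0.65,-0.46],[-0.025,0,0]],[[-0.2,0.67,-0.42],[-0.025,0,0]],[[-0.2,0.69,-0.39],[-0.025,0,0]],[[-0.04,0.78,-0.4],[-0.028,0,0]],[[-0.04,0.8,-0.35],[-0.028,0,0]],[[-0.04,0.82,-0.31],[-0.028,0,0]]]' --hand -1 --squeeze 10

```text
time_s: 1.15
tool_pos: [0.3878, -0.299, 0.2755]
tool_rot: [-32.5, 90.0, -67.5]
force: [0.0, 0.4, -0.5]
grip_width: 0.023
```

Call:
drive_tool --increments '[[[-0.04,0.84,-0.26],[-0.028,0,0]],[[-0.04,0.85,-0.21],[-0.028,0,0]],[[-0.04,0.86,-0.16],[-0.028,0,0]],[[0,0.76,-0.22],[-0.018,0,0]],[[0,0.77,-0.19],[-0.018,0,0]],[[0,0.78,-0.16],[-0.018,0,0]],[[0,0.78,-0.13],[-0.018,0,0]],[[0,0.79,-0.1],[-0.018,0,0]],[[0,0.79,-0.07],[-0.018,0,0]]]'

```text
time_s: 2.05
tool_pos: [0.4499, -0.0109, 0.2802]
tool_rot: [-40.9, 90.0, -52.9]
force: [0.7, 0.4, -0.4]
grip_width: 0.0006
```

Call:
drive_tool --increments '[[[0,0.79,-0.04],[-0.018,0,0]],[[0,0.79,-0.01],[-0.018,0,0]],[[0,0.76,-0.25],[-0.009,0,0]],[[0,0.76,-0.23],[-0.009,0,0]],[[0,0.77,-0.22],[-0.009,0,0]],[[0,0.77,-0.2],[-0.009,0,0]],[[0,0.77,-0.19],[-0.009,0,0]],[[0,0.78,-0.17],[-0.009,0,0]],[[0,0.78,-0.16],[-0.009,0,0]]]'

```text
time_s: 2.95
tool_pos: [0.4199, 0.2708, 0.2803]
tool_rot: [-29.8, 89.9, -30.0]
force: [0.6, 0.3, 0.7]
grip_width: 0.0002
```

Run:
```python
from cell import env
from geo import *
import cv2
o=env.get_obs(); print(o["time_s"],o["tool_pos"],o["tool_rot"],o["qpos"],o["force"],o["grip_width"])
for n in ["side","wrist","scene"]:
    c=env.read_camera(n); cv2.imwrite(f"pics/{n}1.png",c["frame"][:,:,::-1])
```

```text
2.95 [0.41994176 0.2708304  0.28028799] [-29.84151197  89.93902943 -30.01378231] [ 20.56185586   0.73875946 -56.16717068  97.22396089   0.67521452
  82.34005612 -35.86510625] [0.58587452 0.34453074 0.71784444] 0.0001719622129125518
```

View pics/wrist1.png

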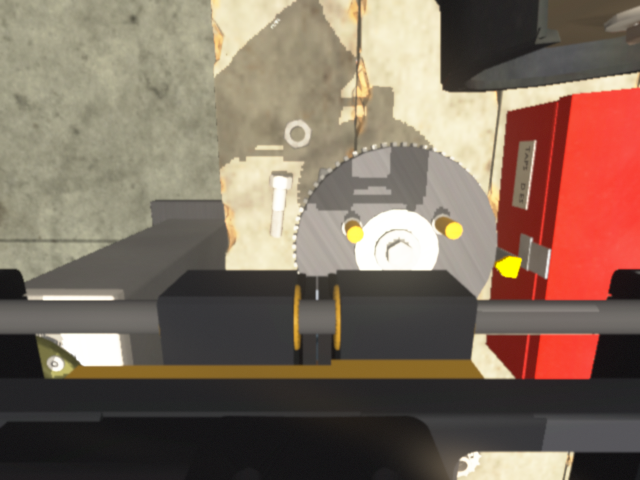

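View pics/side1.png

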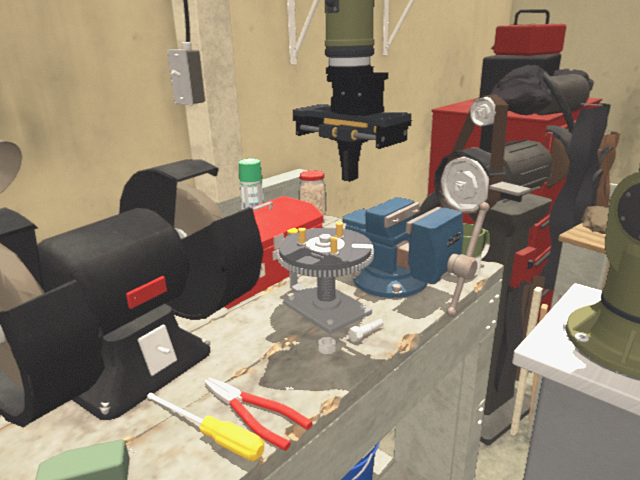

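Run:
```python
import cv2
a=cv2.imread("pics/wrist1.png")[135:285,285:545]; cv2.imwrite("pics/w_c.png",cv2.resize(a,None,fx=3,fy=3,interpolation=cv2.INTER_CUBIC))
from cell import env
from geo import *
c=env.read_camera("wrist");np.savez("wc.npz",**{k:c[k] for k in("fx","fy","cx","cy","R","t")})
print(onplane(c,[(497,263)],.135),onplane(c,[(355,232),(454,230)],.17))
```

```text
[[0.57868722 0.24331477 0.135     ]] [[0.44779316 0.27903217 0.17      ]
 [0.52395986 0.28071725 0.17      ]]
```

View pics/w_c.png

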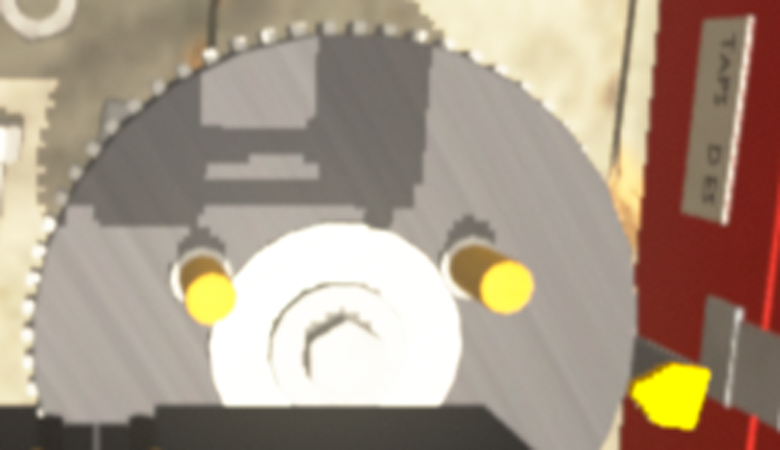

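Run:
```python
from cell import env
from geo import *
import cv2
c=dict(np.load("wc.npz"))
S=env.read_camera("scene")
for cam,ctr,nm in((c,(.4864,.2579),"w"),(S,(.4868,.2617),"s"),):
  for z in(.125,.132,.139):
    for a in(-5,-8,-11,-14):
      r=np.radians(a);p=proj(cam,[[ctr[0]+k*np.cos(r),ctr[1]+k*np.sin(r),z] for k in(.091,.112)])
      f=(3,285,135) if nm=="w" else (6,225,195)
      print(nm,z,a,((p-np.array(f[1:])+.5)*f[0]-.5).round().tolist())
f=S["frame"][200:250,310:345,::-1]; cv2.imwrite("pics/ptr.png",cv2.resize(f,None,fx=14,fy=12,interpolation=cv2.INTER_CUBIC))
```

```text
w 0.125 -5 [[618.0, 354.0], [686.0, 360.0]]
w 0.125 -8 [[615.0, 369.0], [682.0, 378.0]]
w 0.125 -11 [[610.0, 384.0], [676.0, 397.0]]
w 0.125 -14 [[605.0, 398.0], [669.0, 414.0]]
w 0.132 -5 [[629.0, 361.0], [699.0, 367.0]]
w 0.132 -8 [[626.0, 376.0], [694.0, 385.0]]
w 0.132 -11 [[621.0, 391.0], [688.0, 404.0]]
w 0.132 -14 [[616.0, 406.0], [681.0, 422.0]]
w 0.139 -5 [[641.0, 367.0], [712.0, 373.0]]
w 0.139 -8 [[637.0, 383.0], [707.0, 392.0]]
w 0.139 -11 [[632.0, 398.0], [701.0, 411.0]]
w 0.139 -14 [[627.0, 413.0], [694.0, 430.0]]
s 0.125 -5 [[578.0, 217.0], [630.0, 202.0]]
s 0.125 -8 [[583.0, 225.0], [637.0, 212.0]]
s 0.125 -11 [[588.0, 234.0], [642.0, 222.0]]
s 0.125 -14 [[592.0, 243.0], [647.0, 233.0]]
s 0.132 -5 [[579.0, 203.0], [631.0, 188.0]]
s 0.132 -8 [[584.0, 211.0], [638.0, 198.0]]
s 0.132 -11 [[588.0, 220.0], [643.0, 208.0]]
s 0.132 -14 [[592.0, 229.0], [648.0, 219.0]]
s 0.139 -5 [[579.0, 189.0], [632.0, 174.0]]
s 0.139 -8 [[584.0, 197.0], [638.0, 184.0]]
s 0.139 -11 [[589.0, 206.0], [644.0, 194.0]]
s 0.139 -14 [[593.0, 215.0], [649.0, 205.0]]
```

View pics/ptr.png

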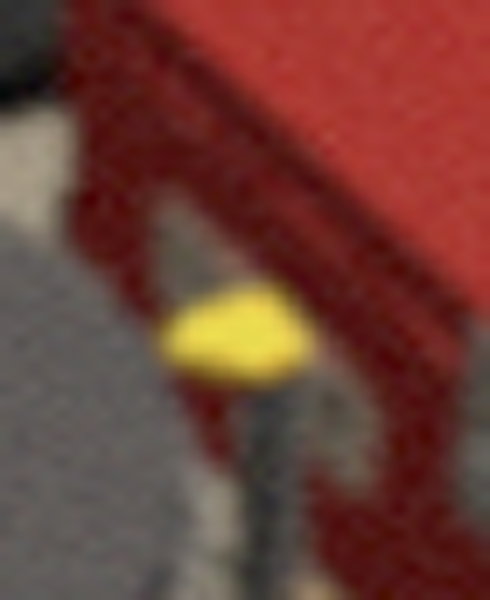

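View pics/scene1.png

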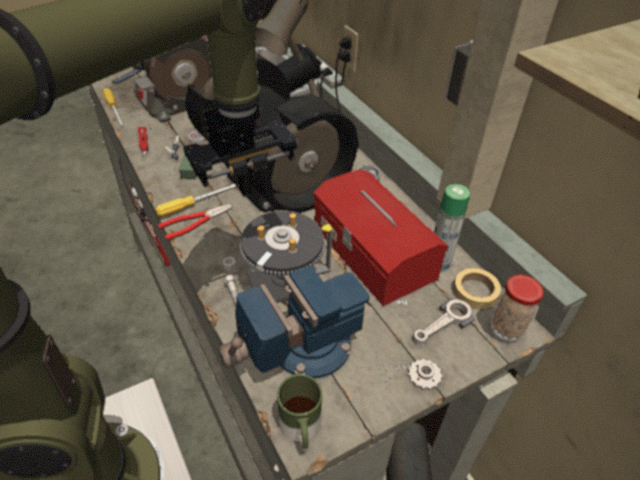

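Call:
drive_tool --increments '[[[0,0.5,0.25],[0,0,0]],[[0.2,0.5,0.25],[0,0,0]],[[0.8,0,0],[0,0,0]],[[0.8,0,0],[0,0,0]],[[0.8,0,0],[0,0,0]],[[0.4,0,0],[0,0,0]],[[0.2,0,0],[0,0,0]],[[0,0,0],[0,0,0]]]'

```text
time_s: 4.0
tool_pos: [0.4407, 0.3089, 0.1518]
tool_rot: [-139.4, 89.9, -139.6]
force: [0.2, 0.2, 0.2]
grip_width: 0.0007
```

Run:
```python
from cell import env
from geo import *
import cv2
o=env.get_obs(); print(o["time_s"],o["tool_pos"],o["tool_rot"],o["qpos"],o["force"],o["grip_width"])
for n in ["side","scene"]:
    c=env.read_camera(n); f=c["frame"][:,:,::-1]
    a=f[170:310,232:412] if n=="side" else f[160:300,205:385]
    cv2.imwrite(f"pics/{n}2.png",cv2.resize(a,None,fx=4,fy=4,interpolation=cv2.INTER_CUBIC))
```

```text
4.0 [0.44072152 0.30889949 0.15184228] [-139.36372342   89.94810776 -139.62305497] [ 12.71766571  14.77777841 -57.09906441 102.7737435   13.20252234
  69.63072316 -48.43531903] [0.22085688 0.23387486 0.18906198] 0.0007141160398798252
```

View pics/side2.png

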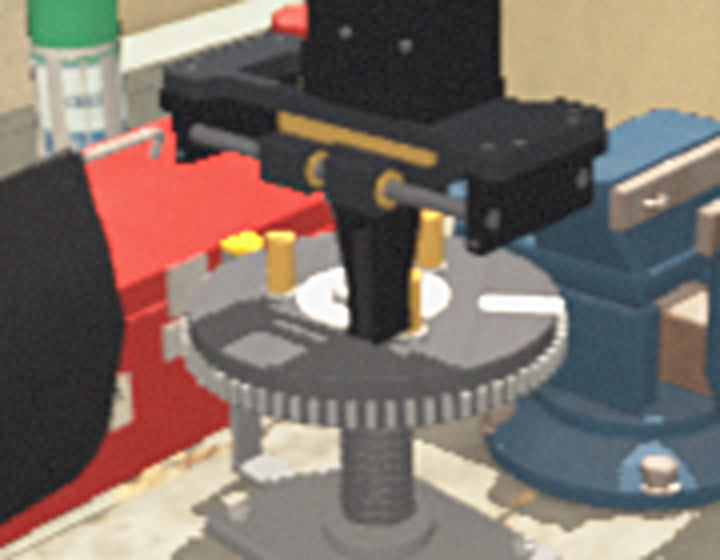

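View pics/scene2.png

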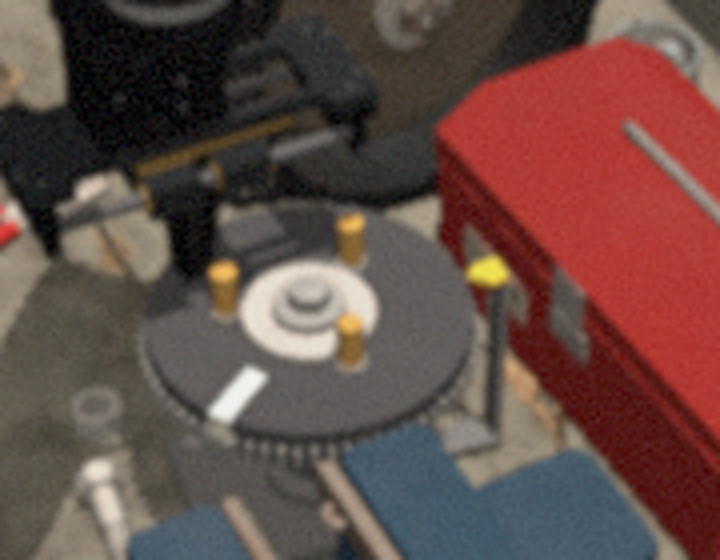

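Call:
drive_tool --increments '[[[0,-0.15,0],[0,0,0]],[[0,-0.08,0],[0,0,0]],[[0,-0.1,0],[0,0,0]],[[0,-0.17,0],[0,0,0]],[[0,-0.25,0],[0,0,0]],[[0,-0.31,0],[0,0,0]],[[0,-0.34,0],[0,0,0]],[[-1,0,0],[0,0,0]],[[-1,0,0],[0,0,0]]]'

```text
time_s: 5.0
tool_pos: [0.4399, 0.2509, 0.232]
tool_rot: [-132.6, 89.8, -132.9]
force: [1.0, -0.9, 0.5]
grip_width: 0.0004
```

```bash
cat > ang.py <<'E'
from cell import env
from geo import *
import cv2,sys
CT=(.4868,.2617)
def meas(c):
    # unwrap top-face annulus in scene view; find white mark sector
    th=np.radians(np.arange(0,360,.5)); best=[]
    g=cv2.cvtColor(c["frame"],cv2.COLOR_RGB2GRAY).astype(np.float32)
    acc=np.zeros(len(th))
    for r in(.056,.062,.068,.074,.080,.085):
        p=proj(c,np.c_[CT[0]+r*np.cos(th),CT[1]+r*np.sin(th),np.full(len(th),.14)]).astype(np.float32)
        acc+=cv2.remap(g,p[None,:,0],p[None,:,1],cv2.INTER_LINEAR)[0]
    acc/=6; k=20; s=np.convolve(np.r_[acc[-k:],acc,acc[:k]],np.ones(17)/17,'same')[k:-k]
    i=s.argmax(); idx=np.arange(i-18,i+19)%720; w=np.clip(acc[idx]-(np.median(acc)+s[i])/2,0,None)
    a=(i+((np.arange(-18,19)*w).sum()/max(w.sum(),1e-6)))*.5
    return (a+180)%360-180, s[i]-np.median(acc)
if __name__=="__main__":
    n=int(sys.argv[1]) if len(sys.argv)>1 else 3
    o=env.get_obs(); print(o["tool_pos"].round(4) if hasattr(o["tool_pos"],'round') else o["tool_pos"],np.round(o["force"],1))
    pr=None
    for i in range(n):
        t=env.get_obs()["time_s"]; c=env.read_camera("scene"); a,q=meas(c)
        if pr: 
            d=(a-pr[1]+180)%360-180; print(round(t,3),round(a,1),round(q,0),"w rad/s",round(np.radians(d)/(t-pr[0]),2))
        else: print(round(t,3),round(a,1),round(q,0))
        pr=(t,a)
    cv2.imwrite(f"pics/ang{t:.2f}.png",cv2.resize(c["frame"][160:300,205:385,::-1],None,fx=4,fy=4,interpolation=cv2.INTER_CUBIC)); print(f"pics/ang{t:.2f}.png")
E
python3 ang.py 4
```

```text
[0.4399 0.2509 0.232 ] [ 1.  -0.9  0.5]
5.0 -39.1 135.0
5.05 -28.1 137.0 w rad/s 3.82
5.1 -17.6 134.0 w rad/s 3.67
5.15 -7.0 133.0 w rad/s 3.72
pics/ang5.15.png
```

View pics/ang5.15.png

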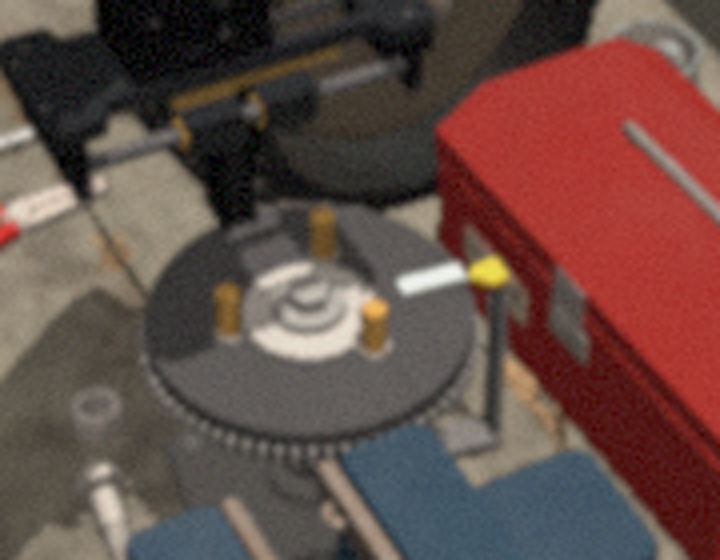

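Call:
drive_tool --increments '[[[0,0.25,-0.65],[0,0,0]],[[0.5,0,0],[0,0,0]],[[0.5,0,0],[0,0,0]],[[0.5,0,0],[0,0,0]],[[0,0,0],[0,0,0]],[[0,0,0],[0,0,0]],[[0,0,0],[0,0,0]],[[0,0,0],[0,0,0]],[[0,0,0],[0,0,0]],[[0,0,0],[0,0,0]]]'

```text
time_s: 6.2
tool_pos: [0.4146, 0.2639, 0.1725]
tool_rot: [2.4, 90.0, 2.2]
force: [0.3, -0.2, -0.4]
grip_width: 0.0005
```

Call:
drive_tool --increments '[[[0,0,0],[0,0,0]],[[0,0,0],[0,0,0]],[[0,0,0],[0,0,0]],[[0,0,0],[0,0,0]],[[0,0,0],[0,0,0]],[[0,0,0],[0,0,0]],[[0,0,0],[0,0,0]],[[0,0,0],[0,0,0]],[[0,0,0],[0,0,0]],[[0,0,0],[0,0,0]]]'

```text
time_s: 7.2
tool_pos: [0.4143, 0.2637, 0.1721]
tool_rot: [-87.3, 90.0, -87.5]
force: [-0.0, -0.5, -0.7]
grip_width: 0.0005
```

```bash
python3 ang.py 5
```

```text
[0.4143 0.2637 0.1721] [-0.  -0.5 -0.7]
7.2 28.8 136.0
7.25 37.6 133.0 w rad/s 3.04
7.3 46.4 133.0 w rad/s 3.1
7.35 55.1 135.0 w rad/s 3.04
7.4 63.9 134.0 w rad/s 3.06
pics/ang7.40.png
```

Call:
drive_tool --increments '[[[0,0,0],[0,0,0]],[[0,0,0],[0,0,0]],[[0,0,0],[0,0,0]],[[0,0,0],[0,0,0]],[[0,0,0],[0,0,0]],[[0,0,0],[0,0,0]],[[0,0,0],[0,0,0]],[[0,0,0],[0,0,0]],[[0,0,0],[0,0,0]],[[0,0,0],[0,0,0]]]'

```text
time_s: 8.45
tool_pos: [0.4143, 0.2637, 0.1721]
tool_rot: [-124.0, 90.0, -124.2]
force: [0.6, 0.4, -0.1]
grip_width: 0.0005
```

Call:
drive_tool --increments '[[[0,0,0],[0,0,0]],[[0,0,0],[0,0,0]],[[0,0,0],[0,0,0]],[[0,0,0],[0,0,0]],[[0,0,0],[0,0,0]],[[0,0,0],[0,0,0]],[[0,0,0],[0,0,0]],[[0,0,0],[0,0,0]],[[0,0,0],[0,0,0]],[[0,0,0],[0,0,0]]]'

```text
time_s: 9.45
tool_pos: [0.4143, 0.2637, 0.1721]
tool_rot: [-78.5, 90.0, -78.7]
force: [0.0, 0.9, 0.2]
grip_width: 0.0006
```

Call:
drive_tool --increments '[[[0,0,0],[0,0,0]],[[0,0,0],[0,0,0]],[[0,0,0],[0,0,0]],[[0,0,0],[0,0,0]],[[0,0,0],[0,0,0]],[[0,0,0],[0,0,0]],[[0,0,0],[0,0,0]],[[0,0,0],[0,0,0]],[[0,0,0],[0,0,0]],[[0,0,0],[0,0,0]]]'

```text
time_s: 10.45
tool_pos: [0.4143, 0.2637, 0.1721]
tool_rot: [-95.2, 90.0, -95.4]
force: [0.3, 0.0, 0.0]
grip_width: 0.0003
```

Call:
drive_tool --increments '[[[0,0,0],[0,0,0]],[[0,0,0],[0,0,0]],[[0,0,0],[0,0,0]],[[0,0,0],[0,0,0]],[[0,0,0],[0,0,0]],[[0,0,0],[0,0,0]],[[0,0,0],[0,0,0]],[[0,0,0],[0,0,0]],[[0,0,0],[0,0,0]],[[0,0,0],[0,0,0]]]'

```text
time_s: 11.45
tool_pos: [0.4143, 0.2637, 0.1721]
tool_rot: [-94.9, 90.0, -95.1]
force: [0.9, 0.4, 0.3]
grip_width: 0.0004
```

```bash
python3 ang.py 4
```

```text
[0.4143 0.2637 0.1721] [0.9 0.4 0.3]
11.45 -105.3 139.0
11.5 -100.3 138.0 w rad/s 1.75
11.55 -95.3 139.0 w rad/s 1.74
11.6 -90.3 139.0 w rad/s 1.73
pics/ang11.60.png
```

Call:
drive_tool --increments '[[[0.3,0,0],[0,0,0]],[[0.3,0,0],[0,0,0]],[[0,0,0],[0,0,0]],[[0,0,0],[0,0,0]],[[0,0,0],[0,0,0]],[[0,0,0],[0,0,0]],[[0,0,0],[0,0,0]],[[0,0,0],[0,0,0]],[[0,0,0],[0,0,0]],[[0,0,0],[0,0,0]]]'

```text
time_s: 12.65
tool_pos: [0.4144, 0.2637, 0.1482]
tool_rot: [-34.6, 90.0, -34.8]
force: [-0.9, -0.4, -0.3]
grip_width: 0.0007
```

Call:
drive_tool --increments '[[[0,0,0],[0,0,0]],[[0,0,0],[0,0,0]],[[0,0,0],[0,0,0]],[[0,0,0],[0,0,0]],[[0,0,0],[0,0,0]],[[0,0,0],[0,0,0]],[[0,0,0],[0,0,0]],[[0,0,0],[0,0,0]],[[0,0,0],[0,0,0]],[[0,0,0],[0,0,0]]]'

```text
time_s: 13.65
tool_pos: [0.4143, 0.2637, 0.1481]
tool_rot: [-104.1, 90.0, -104.3]
force: [1.1, 0.3, 0.3]
grip_width: 0.0006
```

```bash
python3 ang.py 5
```

```text
[0.4143 0.2637 0.1481] [1.1 0.3 0.3]
13.65 80.5 72.0
13.7 82.9 64.0 w rad/s 0.81
13.75 84.5 39.0 w rad/s 0.57
13.8 18.6 7.0 w rad/s -23.0
13.85 18.9 9.0 w rad/s 0.1
pics/ang13.85.png
```

Call:
drive_tool --increments '[[[-0.6,0,0],[0,0,0]],[[-0.6,0,0],[0,0,0]],[[0,0,0],[0,0,0]],[[0,0,0],[0,0,0]],[[0,0,0],[0,0,0]],[[0,0,0],[0,0,0]],[[0,0,0],[0,0,0]],[[0,0,0],[0,0,0]],[[0,0,0],[0,0,0]],[[0,0,0],[0,0,0]]]'

```text
time_s: 14.9
tool_pos: [0.4143, 0.2637, 0.196]
tool_rot: [-162.8, 90.0, -163.0]
force: [0.3, -0.7, 0.1]
grip_width: 0.0005
```

Call:
drive_tool --increments '[[[0,0,0],[0,0,0]],[[0,0,0],[0,0,0]],[[0,0,0],[0,0,0]],[[0,0,0],[0,0,0]],[[0,0,0],[0,0,0]],[[0,0,0],[0,0,0]],[[0,0,0],[0,0,0]],[[0,0,0],[0,0,0]],[[0,0,0],[0,0,0]],[[0,0,0],[0,0,0]]]'

```text
time_s: 15.9
tool_pos: [0.4143, 0.2637, 0.1961]
tool_rot: [-76.0, 90.0, -76.2]
force: [1.2, -0.1, -0.2]
grip_width: 0.0002
```

```bash
python3 ang.py 5
```

```text
[0.4143 0.2637 0.1961] [ 1.2 -0.1 -0.2]
15.9 -171.0 135.0
15.95 -169.5 137.0 w rad/s 0.5
16.0 -168.1 137.0 w rad/s 0.5
16.05 -166.7 136.0 w rad/s 0.5
16.1 -165.3 137.0 w rad/s 0.47
pics/ang16.10.png
```

Call:
drive_tool --increments '[[[0,0.5,0.3],[0,0,0]],[[0,0.5,0.35],[0,0,0]],[[0,0,0],[0,0,0]],[[0,0,0],[0,0,0]],[[0,0,0],[0,0,0]],[[0,0,0],[0,0,0]],[[0,0,0],[0,0,0]],[[0,0,0],[0,0,0]],[[0,0,0],[0,0,0]],[[0,0,0],[0,0,0]]]'

```text
time_s: 17.15
tool_pos: [0.4405, 0.3035, 0.1962]
tool_rot: [-41.0, 90.0, -41.2]
force: [-0.8, 0.6, 0.0]
grip_width: 0.0004
```

Call:
drive_tool --increments '[[[0,0,0],[0,0,0]],[[0,0,0],[0,0,0]],[[0,0,0],[0,0,0]],[[0,0,0],[0,0,0]],[[0,0,0],[0,0,0]],[[0,0,0],[0,0,0]]]'

```text
time_s: 17.75
tool_pos: [0.4405, 0.3037, 0.1961]
tool_rot: [-145.4, 90.0, -145.6]
force: [0.2, 0.8, -0.3]
grip_width: 0.0004
```

```bash
python3 ang.py 3
```

```text
[0.4405 0.3037 0.1961] [ 0.2  0.8 -0.3]
17.75 -141.4 137.0
17.8 -141.3 138.0 w rad/s 0.02
17.85 -141.3 138.0 w rad/s 0.02
pics/ang17.85.png
```

Call:
drive_tool --increments '[[[0.55,0,0],[0,0,0]],[[0.55,0,0],[0,0,0]],[[0,0,0],[0,0,0]]]'

```text
time_s: 18.2
tool_pos: [0.4389, 0.3022, 0.1496]
tool_rot: [-151.4, 89.7, -151.6]
force: [-0.0, -0.2, -0.7]
grip_width: 0.0003
```

Call:
drive_tool --increments '[[[0,-0.15,0],[0,0,0]],[[0,-0.08,0],[0,0,0]],[[0,-0.08,0],[0,0,0]],[[0,-0.1,0],[0,0,0]],[[0,-0.11,0],[0,0,0]],[[0,-0.12,0],[0,0,0]],[[0,-0.12,0],[0,0,0]],[[0,-0.12,0],[0,0,0]],[[0,-0.12,0],[0,0,0]],[[-1,0,0],[0,0,0]]]'

```text
time_s: 19.2
tool_pos: [0.4376, 0.2605, 0.1882]
tool_rot: [-158.5, 89.5, -158.7]
force: [1.0, 0.2, -0.3]
grip_width: 0.0007
```

```bash
python3 ang.py 3
```

```text
[0.4376 0.2605 0.1882] [ 1.   0.2 -0.3]
19.2 -88.0 138.0
19.25 -82.7 137.0 w rad/s 1.83
19.3 -77.7 138.0 w rad/s 1.77
pics/ang19.30.png
```

Call:
drive_tool --increments '[[[0.3,0,-0.6],[0,0,0]],[[0.8,0,0],[0,0,0]]]'

```text
time_s: 19.55
tool_pos: [0.416, 0.2649, 0.1496]
tool_rot: [-5.4, 89.7, -5.5]
force: [0.4, -0.0, -0.2]
grip_width: 0.0007
```

```bash
python3 ang.py 2
```

```text
[0.416  0.2649 0.1496] [ 0.4 -0.  -0.2]
19.55 -52.5 137.0
19.6 -47.5 136.0 w rad/s 1.72
pics/ang19.60.png
```

Call:
drive_tool --increments '[[[0.22,0,0],[0,0,0]]]'

```text
time_s: 19.75
tool_pos: [0.4168, 0.2637, 0.1397]
tool_rot: [10.7, 90.0, 10.5]
force: [-2.7, -5.9, 3.3]
grip_width: 0.0003
```

```bash
python3 ang.py 2
```

```text
[0.4168 0.2637 0.1397] [-2.7 -5.9  3.3]
19.75 -33.3 137.0
19.8 -33.1 139.0 w rad/s 0.1
pics/ang19.80.png
```

Call:
drive_tool --increments '[[[-0.7,0,0],[0,0,0]],[[-0.7,0,0],[0,0,0]],[[0,0.6,0.3],[0,0,0]],[[0,0.6,0.3],[0,0,0]],[[0.55,0,0],[0,0,0]],[[0.55,0,0],[0,0,0]],[[0,0,0],[0,0,0]]]'

```text
time_s: 20.55
tool_pos: [0.4394, 0.3109, 0.1493]
tool_rot: [-165.7, 89.7, -165.9]
force: [0.1, -0.2, 0.1]
grip_width: 0.0004
```

```bash
python3 ang.py 2
```

```text
[0.4394 0.3109 0.1493] [ 0.1 -0.2  0.1]
20.55 -36.9 136.0
20.6 -36.9 136.0 w rad/s 0.0
pics/ang20.60.png
```

Call:
drive_tool --increments '[[[0,-0.1,0.1],[0,0,0]],[[0,-0.08,0],[0,0,0]],[[0,-0.1,0],[0,0,0]],[[0,-0.12,0],[0,0,0]],[[0,-0.14,0],[0,0,0]],[[0,-0.16,0],[0,0,0]],[[0,-0.17,0],[0,0,0]],[[0,-0.17,0],[0,0,0]],[[0,-0.17,0],[0,0,0]],[[-1,0,0],[0,0,0]]]'

```text
time_s: 21.65
tool_pos: [0.4423, 0.2597, 0.1876]
tool_rot: [-155.8, 89.5, -156.1]
force: [1.1, -1.0, -0.1]
grip_width: 0.0004
```

```bash
python3 ang.py 3
```

```text
[0.4423 0.2597 0.1876] [ 1.1 -1.  -0.1]
21.65 35.3 127.0
21.7 42.5 102.0 w rad/s 2.52
21.75 49.5 82.0 w rad/s 2.42
pics/ang21.75.png
```

Call:
drive_tool --increments '[[[0,0.1,-0.68],[0,0,0]],[[0.5,0,0],[0,0,0]],[[0.5,0,0],[0,0,0]],[[0,0,0],[0,0,0]],[[0,0,0],[0,0,0]],[[0,0,0],[0,0,0]],[[0,0,0],[0,0,0]],[[0,0,0],[0,0,0]],[[0,0,0],[0,0,0]],[[0,0,0],[0,0,0]]]'

```text
time_s: 22.8
tool_pos: [0.4173, 0.2673, 0.1515]
tool_rot: [-6.8, 90.0, -7.0]
force: [-0.3, -0.3, 0.2]
grip_width: 0.0004
```

Call:
drive_tool --increments '[[[0,0,0],[0,0,0]],[[0,0,0],[0,0,0]],[[0,0,0],[0,0,0]],[[0,0,0],[0,0,0]],[[0,0,0],[0,0,0]],[[0,0,0],[0,0,0]],[[0,0,0],[0,0,0]],[[0,0,0],[0,0,0]],[[0,0,0],[0,0,0]]]'

```text
time_s: 23.7
tool_pos: [0.4171, 0.2673, 0.1513]
tool_rot: [-86.0, 90.0, -86.2]
force: [-0.4, 0.4, 0.9]
grip_width: 0.0003
```

```bash
python3 ang.py 3
```

```text
[0.4171 0.2673 0.1513] [-0.4  0.4  0.9]
23.7 -69.2 139.0
23.75 -64.0 137.0 w rad/s 1.8
23.8 -58.5 137.0 w rad/s 1.91
pics/ang23.80.png
```

Call:
drive_tool --increments '[[[0.12,0,0],[0,0,0]],[[0,0,0],[0,0,0]],[[0,0,0],[0,0,0]]]'

```text
time_s: 24.15
tool_pos: [0.4169, 0.2672, 0.1462]
tool_rot: [-158.9, 90.0, -159.1]
force: [-1.3, -0.2, 0.2]
grip_width: 0.0005
```

```bash
python3 ang.py 1
```

```text
[0.4169 0.2672 0.1462] [-1.3 -0.2  0.2]
24.15 -22.4 136.0
pics/ang24.15.png
```

Now at about −17.5° at 24.20 s; press.

Call:
drive_tool --increments '[[[0.19,0,0],[0,0,0]]]'

```text
time_s: 24.3
tool_pos: [0.4179, 0.2677, 0.1395]
tool_rot: [11.5, 89.9, 11.3]
force: [-1.3, -1.2, 2.8]
grip_width: 0.0006
```

```bash
python3 ang.py 2
```

```text
[0.4179 0.2677 0.1395] [-1.3 -1.2  2.8]
24.3 -7.8 134.0
24.35 -7.8 133.0 w rad/s 0.01
pics/ang24.35.png
```

Call:
drive_tool --increments '[[[0.03,0,0],[0,0,0]],[[0.03,0,0],[0,0,0]],[[0,0,0],[0,0,0]],[[0,0,0],[0,0,0]],[[0,0,0],[0,0,0]]]'

```text
time_s: 24.9
tool_pos: [0.4174, 0.268, 0.1372]
tool_rot: [42.0, 89.9, 41.8]
force: [0.0, 0.0, 5.4]
grip_width: 0.0004
```

```bash
python3 ang.py 2
python3 - <<'E'
from cell import env
import cv2
c=env.read_camera("side");cv2.imwrite("pics/sidef.png",c["frame"][:,:,::-1])
c=env.read_camera("wrist");cv2.imwrite("pics/wristf.png",c["frame"][:,:,::-1])
print(env.get_obs()["force"])
E
cp pics/ang24.9*.png pics/fin.png 2>/dev/null; ls -t pics | head -4
```

```text
[0.4174 0.268  0.1372] [0.  0.  5.4]
24.9 -9.2 131.0
24.95 -9.3 131.0 w rad/s -0.02
pics/ang24.95.png
[-0.43076765 -0.28342191  5.76164594]
fin.png
wristf.png
sidef.png
ang24.95.png
```

View pics/ang24.95.png

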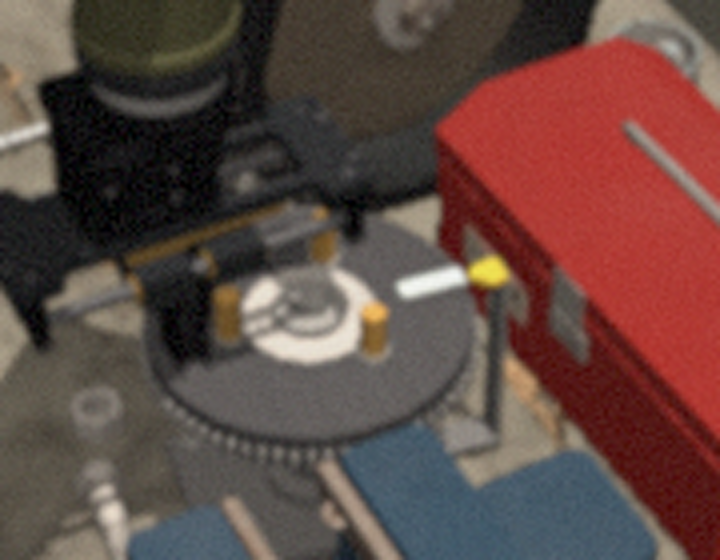

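View pics/sidef.png

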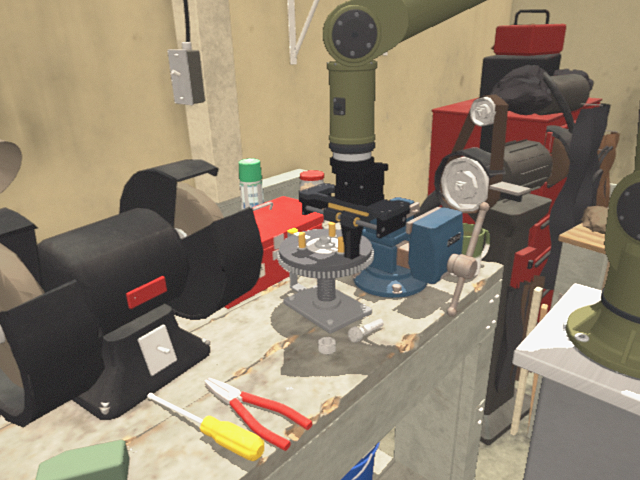

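View pics/wristf.png

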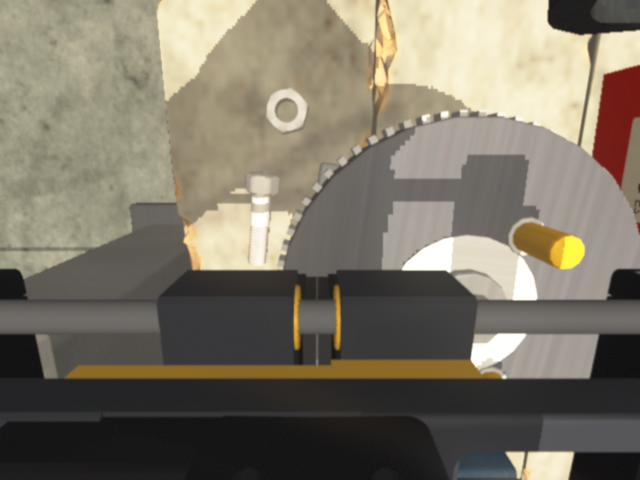

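```bash
python3 ang.py 3
```

```text
[0.4173 0.268  0.1372] [-0.4 -0.3  5.8]
25.1 -9.2 131.0
25.15 -9.2 131.0 w rad/s -0.0
25.2 -9.2 132.0 w rad/s 0.01
pics/ang25.20.png
```

```bash
python3 -c "
from cell import env
print(env.sign_off())"
```

```text
the job is handed in; nothing more can be done
None
```

The flywheel runs freely, and it now stands with its mark at the pointer, held by the closed fingertips. I handed the job in at about 25 s, and no verdict was reported.

- **Free spin:** I flicked the wheel by a stud and it ran untouched at about 3.7 rad/s at 5 s, down to 3.05 rad/s at 7.4 s. It lost roughly 0.3 rad/s each second.
- **Extra flicks:** My first wait was too long and the wheel coasted to a stop about 133° short of the pointer, so I flicked it again. My first brake touch then stopped it about 25° early, at about 1.7 rad/s. I flicked it a third time and pressed the rim from about 1.8 rad/s.
- **Final checks:**
  - The mark stands at −9.2°. I put the pointer at about −8.5° ± 1.5°, so it is within about 1 to 3 mm.
  - In the last scene picture the mark points at the pointer's tip.
  - Repeated readings showed the wheel still, and the fingertips press with about 5.5 N.
  - The nut, bolt and pliers looked unmoved. I didn't check the mug, sprocket and connecting rod closely, but the arm stayed well clear of them.
- **Disagreement between cameras:** The three cameras placed the wheel's centre up to about 7 mm apart. I therefore measured the mark and pointer angles within the scene camera's own view.

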